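Slide the last oil bottle into the display rack

ROBOT

A 7-joint arm with a two-finger parallel gripper is mounted at the origin on the work surface. World frame = base frame: x ahead of the robot, y to its left, z up, the work surface at z = 0. Lengths are in m, angles in degrees, forces in N, time in s.
With the tool pointing down it reaches from about 0.4 to 0.9 m from the base axis. Payload 5.6 kg.
Tool frame: the origin (TCP) lies midway between the tips of the shut fingers; the grasp point (between the pads) lies 19 mm behind it; z points along the fingers, y is the line along which they close (so a half turn about z gives the same grasp; the last joint's range is limited). The gripper opens to 92 mm and grips with 3 to 60 N. Pads are 20 mm wide; open, the fingers measure 128 mm over their backs; the gripper's body (75 mm by 189 mm) begins 69 mm behind the grasp point.
Start: joints at [-2.464, 26.786, -0.665, 91.828, 0.344, 61.387, -3.226], TCP at [0.65, -0, 0.215] pointing down, gripper open.
Joint ranges: [-144.91, 144.91], [-17.63, 115.5], [-89.93, 88.59], [15.96, 139.68], [-74.01, 254.01], [8.47, 105.57], [-167.45, 167.45]. Speed limits (degrees/s): [147.25, 147.25, 180, 180, 180, 180, 180].

INTERFACE

Orientations are given as [roll, pitch, yaw] about the fixed x, y, z axes, in that order (R = Rz(yaw) Ry(pitch) Rx(roll)).
In Python, from rig import observe, camera, job_done gives the robot as it stands.
- The arm moves only by the tool send_rows, never from a script. Its argument "steps" is a list of rows, each a list of 3 entries, a list of its own where there are three numbers: the shift along the tool's x, y, z in m, then the turn, a rotation vector about the tool's x, y, z in degrees, then the opening in per cent of the stroke, from 0 (shut) to 100 (fully open). A call has 1 to 5 rows; each row shifts and turns the commanded pose from where the row before left it, along the tool's axes as they then stand; what a row does not reach is not made up. A row lasts 1/10 s, in which the tool goes at most 50 mm and 8.59 degrees, less where a joint would pass 70% of its speed; a pose out of reach is approached as far as the arm can. A call with a gripper value outside its range is refused whole. The fingers move at their own pace and stop on an object; "force" is the grip in N (left out, the last holds). Time passes only in rows, so rows that do not move let the fingers close. It gives the time, the measured TCP pose, the force, the opening and the grip force at its end, in the units of the state.
- observe(): the state, without advancing time (a new reading comes with each control period).
- camera(name): name is "scene" or "side" or "wrist"; returns a dict with "img" (480x640x3 uint8, red, green, blue), "fovy" (degrees; the focal length in pixels is half the picture's height over the tangent of half this angle, whatever the lens; pixels are square), "cx", "cy" (the principal point, pixels), "extrinsics" (4x4, takes a point from world to camera coordinates); the wrist camera has in their place "tool_from_camera" (4x4, takes a point from camera to tool coordinates, whose origin is the TCP and whose axes are the flange's). Camera axes: x right, y down, z forward; pixel columns grow to the right and rows downward; lengths in m; the calibration is good to about 2 mm. A picture is of the moment at which its call begins: read the wrist's pose just before it. There is no depth.
- job_done(): hands the job in; it is judged then, once.
The state is a dict: "time": time; "joint_pos": joint angles; "joint_velocities": joint speeds; "joint_efforts": joint torques, N m; "tcp_pos": TCP position; "tcp_rot": TCP orientation; "contact_force": force on the tool from outside, world axes, zero at the start; "ft_torque": the same for the moment, N m; "opening": opening from 0.0 (shut) to 1.0 (fully open); "grip_force": force on a finger pad.
Only numpy, scipy, OpenCV 4.12 (cv2) and the standard library are available. Lean on these libraries where they do the work, as an engineer would, in place of code of your own. Each camera call takes 0.05 s, during which the arm holds its last target. There are 200 camera calls.

TASK

On this olive-oil stall one bay of the low wooden display rack is empty. Push the tall bottle that stands by itself in front of the rack with the fingertips, low on its body, so that it slides over the table without tipping or being lifted, into the empty bay and fully back against the rear rail; do not touch its neck. Leave it standing upright, and leave the two bottles in the rack, the jar and the cup where they are.

Things in the scene. Friction and masses are not known exactly. Their poses are not given: they have to be found in the camera images.
- bottle: the bottle to push: tall dark-green glass bottle with a white label band, 0.75 kg, alone off the rack's open side. Body 68 mm diameter, straight up to 130 mm, shoulder up to 168 mm, then a thin neck (26 to 31 mm) with black cap up to 282 mm. Origin: centre of its underside, z up. Pushed 20 to 40 mm above the table it slides upright (3 to 7 N); pushed above 45 mm it may tip
- bottle_neck: the neck and cap of that bottle, a rigid part of it, from 168 to 282 mm above its underside; same origin and axes as the bottle (centre of the underside)
- rack: fixed plywood rack without floor, 3 bays in a row, open to its -x side (to the robot's right). x points into the bays (to the robot's left), y along the row; origin on the table, mid-row. Rails 40 mm high. Rear rail's inner face at x = 40 mm: a bottle fully home has its centre at x = 6 mm. Dividers 10 mm thick from x = -17 mm to the rear; bays 86 to 89 mm wide, centres y = -96, 0, 96 mm
- spot: thin white paper disc, 58 mm diameter, 1 mm, lying flat on the table in the empty bay, on the bay's centre line; it does not hinder sliding. Origin: its centre, at x = +4 mm in the rack's frame
- neighbour_a: bottle of the same kind and size standing in one of the other two bays; leave it. Origin: centre of its underside
- neighbour_b: bottle of the same kind and size standing in the remaining bay; leave it. Origin: centre of its underside
- jar: small closed amber glass jar, 66 mm diameter, 85 mm high, standing on the table near the work; leave it. Origin: centre of its underside
- cup: small white tasting cup, 66 mm rim diameter, 60 mm high, standing on the table near the work; leave it. Origin: centre of its underside

How it is judged (in metres and radians):
At the end, for the whole second after the job is handed in: the bottle stands upright (within 0.06 rad) and at rest on the table in the bay with the paper disc, its centre within 20 mm of the disc's and no more than 10 mm short of touching the rear rail; the other bottles, the jar and the cup are within 20 mm of where they stood (x of bottle in the frame of rack above -0.004 m and horizontal distance between bottle and spot below 0.02 m and angle between bottle's own z axis and vertical below 0.06 rad and height (world z) of bottle below 0.004 m and linear speed of bottle below 0.01 m/s and distance of each of neighbour_a, neighbour_b, jar, cup from where it was at the start of the episode below 0.02 m).
It fails at once if the bottle is tipped (more than 0.2 rad) (angle between bottle's own z axis and vertical above 0.2 rad).
It fails at once if the bottle is lifted off the table (more than 12 mm) (height (world z) of bottle above 0.012 m).
It fails at once if the bottle's neck or cap is touched (contact force between bottle_neck and the fingers above 0.5 N or contact force between bottle_neck and the arm above 0.5 N).
It fails at once if a bottle in the rack, the jar or the cup is moved more than 20 mm or tipped (distance of any of neighbour_a, neighbour_b, jar, cup from where it was at the start of the episode above 0.02 m or angle between any of neighbour_a, neighbour_b's own z axis and vertical above 0.3 rad).
It also fails if it takes over 61 s, if anything falls off the work surface, if the arm or the gripper's body presses on something with over 40 N, if the wrist force passes 120 N, or if a joint passes its speed limit or range.

## Working session

There is one attempt and no reset: what is moved stays moved. The work goes in short steps, Python scripts to look and compute and a tool call to move; the robot and the scene stay as the last step left them, time stands still between calls to the robot, and variables do not carry over. Pictures are saved under pics/ and viewed, at most 10 in all, crops included, and the job is handed in when it is done.

Besides the shell and the picture viewer there is one more tool, called after "Request:" by a JSON object that holds its "api" and its "payload", one argument or row to a line. send_rows: Moves the arm, as the interface text tells. Its arguments: {"type":"object","properties":{"steps":{"type":"array"},"force":{"type":"number"}},"required":["steps"]}

```bash
mkdir -p pics
cat > h.py <<'E'
import numpy as np, cv2
from rig import observe, camera, job_done
def K(c):
    f=240/np.tan(np.radians(c['fovy'])/2); return f,c['cx'],c['cy']
def ray(c,u,v,z):
    f,cx,cy=K(c); E=np.array(c['extrinsics']); R,t=E[:3,:3],E[:3,3]
    o=-R.T@t; d=R.T@np.array([(u-cx)/f,(v-cy)/f,1]); return o+d*(z-o[2])/d[2]
def proj(c,p):
    f,cx,cy=K(c); E=np.array(c['extrinsics']); q=E[:3,:3]@np.array(p)+E[:3,3]; return f*q[0]/q[2]+cx,f*q[1]/q[2]+cy
def save(c,n): cv2.imwrite('pics/'+n+'.png',cv2.cvtColor(c['img'],cv2.COLOR_RGB2BGR))
E
python3 - <<'E'
from h import *
import pickle
for n in('scene','side'):
    c=camera(n); save(c,n); pickle.dump(c,open(n+'.pkl','wb'))
    E=np.array(c['extrinsics']); print(n,c['fovy'],-E[:3,:3].T@E[:3,3],E[2,:3])
s=observe(); print(s['tcp_pos'],s['tcp_rot'],s['contact_force'],s['time'])
E
```

```text
scene 48.06603248343909 [ 1.2683993  -0.35324785  0.84421271] [-0.61148945  0.21241903 -0.76220654]
side 55.410542774512685 [ 0.31234834 -0.75596562  0.60280751] [ 0.3665897   0.71434763 -0.59608678]
[ 6.49494065e-01 -9.15242724e-05  2.13757177e-01] [-1.79911021e+02  8.06520619e-03  8.99929243e+01] [-1.10045438  0.0621713  -0.24203421] 0.1
```

View pics/scene.png

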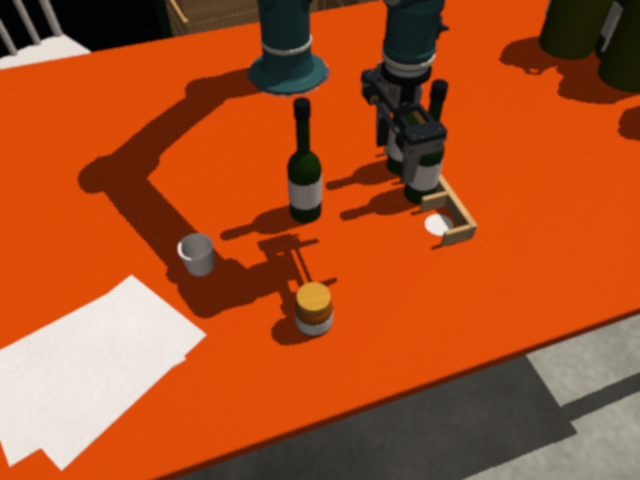

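View pics/side.png

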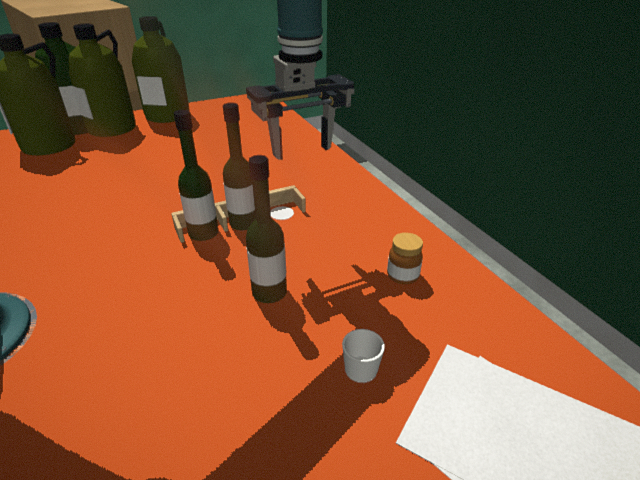

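The bottle stands at scene (305,215) / side (268,295). The white disc is at scene (438,224) / side (283,213), in the rack's bay farthest from the robot. The jar is at scene (314,310) and the cup at (198,255).

Run:
```python
import pickle
from h import *
a=pickle.load(open('scene.pkl','rb'))['img'][120:260,280:490]; b=pickle.load(open('side.pkl','rb'))['img'][170:310,160:320]
im=np.hstack([cv2.resize(a,None,fx=4,fy=4,interpolation=2)[:, :]]); cv2.imwrite('pics/c1.png',im[:,40:,::-1])
cv2.imwrite('pics/c2.png',cv2.resize(b,None,fx=4,fy=4,interpolation=2)[:,:,::-1])
```

```text
(no output)
```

View pics/c1.png

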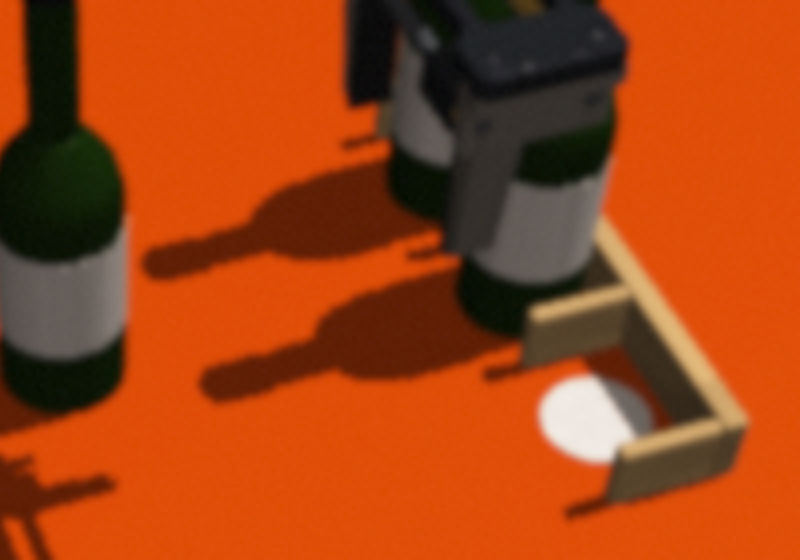

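View pics/c2.png

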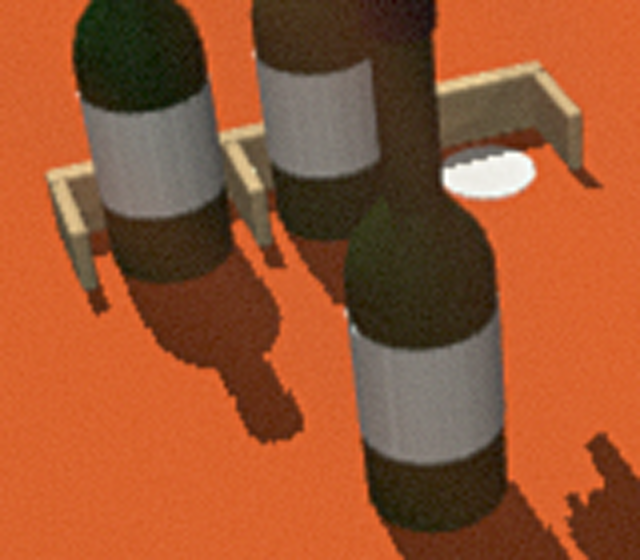

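The crops show the rack's rear rail and the end and divider fronts clearly. I convert those pixels into world points next.

```bash
cat > m.py <<'E'
import pickle
from h import *
A=pickle.load(open('scene.pkl','rb')); B=pickle.load(open('side.pkl','rb'))
p1=lambda x,y:(280+(x+40)/4,120+y/4); p2=lambda x,y:(160+x/4,170+y/4)
def tri(a,b,za=.03,zb=.03):
    out=[]
    for c,q in((A,a),(B,b)):
        E=np.array(c['extrinsics']); o=(-E[:3,:3].T@E[:3,3])[:2]; d=ray(c,*q,0)[:2]-o; out.append((o,d))
    (o1,d1),(o2,d2)=out; s=np.linalg.solve(np.c_[d1,-d2],o2-o1); return o1+s[0]*d1
print('bottle',tri(p1(63,375),p2(437,480)))
print('spot',ray(A,*p1(595,419),.001)[:2],ray(B,*p2(489,173),.001)[:2])
for n,q in dict(rearout=(746,422),rearmid=(605,220),divfront=(532,318),endfront=(626,455)).items(): print('A',n,ray(A,*p1(*q),.04)[:2])
for n,q in dict(rearL=(50,175),rearR=(540,65),endL=(82,235),div=(258,187),endR=(577,112)).items(): print('B',n,ray(B,*p2(*q),.04)[:2])
print('jar top',ray(A,314,294,.085)[:2],ray(B,407,241,.085)[:2]); print('cup top',ray(A,197,246,.06)[:2],ray(B,363,346,.06)[:2])
print('nbA',ray(A,*p1(525,305),.02)[:2],'nb far', ray(B,*p2(170,240),.02)[:2])
E
python3 m.py
```

```text
bottle [ 0.51863852 -0.12213902]
spot [0.64837208 0.127346  ] [0.648187   0.12490169]
A rearout [0.70434443 0.17461091]
A rearmid [0.55047492 0.17785465]
A divfront [0.60340512 0.10737431]
A endfront [0.70329433 0.10829255]
B rearL [0.40281946 0.17416779]
B rearR [0.70274399 0.16910383]
B endL [0.40560969 0.10641177]
B div [0.5045099  0.11092873]
B endR [0.69963374 0.10728751]
jar top [ 0.77825716 -0.19278744] [ 0.7792985  -0.19450971]
cup top [ 0.58458532 -0.3591397 ] [ 0.58193833 -0.36446902]
nbA [0.57688661 0.11969818] nb far [0.45163749 0.11079268]
```

Request:
{"api": "send_rows", "payload": {
  "steps": [
    [[0,0,-0.03],[0,0,8.4],33],
    [[0,0,-0.03],[0,0,8.4],33],
    [[0,0,-0.03],[0,0,8.4],33],
    [[0,0,-0.03],[0,0,8.4],33],
    [[0,0,-0.03],[0,0,8.4],33]
  ]
}}

```text
time: 0.6
tcp_pos: [0.6497, 0.0, 0.3653]
tcp_rot: [-180.0, 0.0, 47.7]
contact_force: [0.3, 0.1, 0.4]
opening: 0.588
grip_force: 0.0
```

Request:
{"api": "send_rows", "payload": {
  "steps": [
    [[-0.048,-0.003,0],[0,0,0],33],
    [[-0.048,-0.003,0],[0,0,0],33],
    [[-0.048,-0.003,0],[0,0,0],33],
    [[-0.048,-0.003,0],[0,0,0],33],
    [[-0.048,-0.003,0],[0,0,0],33]
  ]
}}

```text
time: 1.1
tcp_pos: [0.4764, -0.1694, 0.3643]
tcp_rot: [-180.0, 0.0, 48.0]
contact_force: [1.0, -0.2, 0.3]
opening: 0.329
grip_force: 0.0
```

Request:
{"api": "send_rows", "payload": {
  "steps": [
    [[-0.048,0,0],[0,0,0],33],
    [[0,0,0],[0,7.5,0],33],
    [[0,0,0],[0,7.5,0],33],
    [[0,0,0],[0,7.5,0],33],
    [[0,0,0],[0,7.5,0],33]
  ]
}}

```text
time: 1.6
tcp_pos: [0.4461, -0.2045, 0.3655]
tcp_rot: [179.8, -30.3, 48.0]
contact_force: [-0.4, 1.2, -0.7]
opening: 0.328
grip_force: 0.0
```

Request:
{"api": "send_rows", "payload": {
  "steps": [
    [[0,0,0],[0,7.5,0],33],
    [[0,0,0],[0,7.5,0],33],
    [[0,0,0],[0,0,0],33],
    [[0,0,0],[0,0,0],33]
  ]
}}

```text
time: 2.0
tcp_pos: [0.446, -0.2041, 0.364]
tcp_rot: [-179.9, -44.9, 47.9]
contact_force: [0.2, 0.5, -0.7]
opening: 0.327
grip_force: 0.0
```

Request:
{"api": "send_rows", "payload": {
  "steps": [
    [[-0.03,0,0.03],[0,0,0],33],
    [[-0.03,0,0.03],[0,0,0],33],
    [[-0.03,0,0.03],[0,0,0],33],
    [[-0.03,0,0.03],[0,0,0],33],
    [[-0.03,0,0.03],[0,0,0],33]
  ]
}}

```text
time: 2.5
tcp_pos: [0.4477, -0.2027, 0.1519]
tcp_rot: [179.8, -44.9, 48.4]
contact_force: [0.9, -0.5, 0.1]
opening: 0.326
grip_force: 0.0
```

Request:
{"api": "send_rows", "payload": {
  "steps": [
    [[-0.03,0,0.03],[0,0,0],33],
    [[-0.03,0,0.03],[0,0,0],33],
    [[-0.015,0,0.015],[0,0,0],33],
    [[-0.014,0,0.014],[0,0,0],33],
    [[0,0,0],[0,0,0],33]
  ]
}}

```text
time: 3.0
tcp_pos: [0.4469, -0.2022, 0.0255]
tcp_rot: [-179.8, -45.0, 48.1]
contact_force: [0.7, 0.8, 1.6]
opening: 0.33
grip_force: 0.0
```

Run:
```python
from h import *
import pickle
c=camera('side'); pickle.dump(c,open('side2.pkl','wb')); save(c,'side2'); w=camera('wrist'); save(w,'w2')
c=camera('scene'); 
cv2.imwrite('pics/j2.png',cv2.cvtColor(np.hstack([cv2.resize(x['img'],(400,300)) for x in (c,w)]),cv2.COLOR_RGB2BGR))
s=observe();print(s['tcp_pos'],s['joint_pos'])
```

```text
[ 0.4472876  -0.20396842  0.02778601] [ 36.93495807  39.83780953  13.74350446 123.46879037 -73.14534895
  57.0767608   70.27473637]
```

View pics/j2.png

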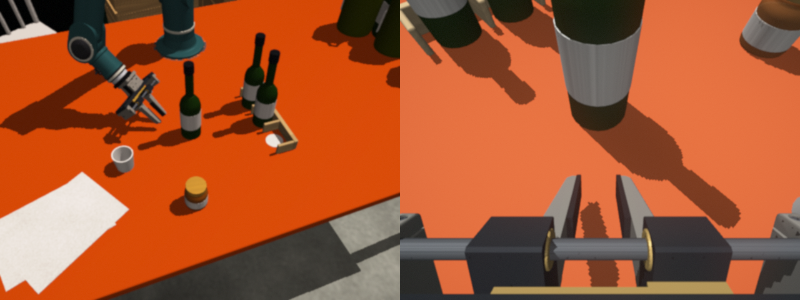

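View pics/side2.png

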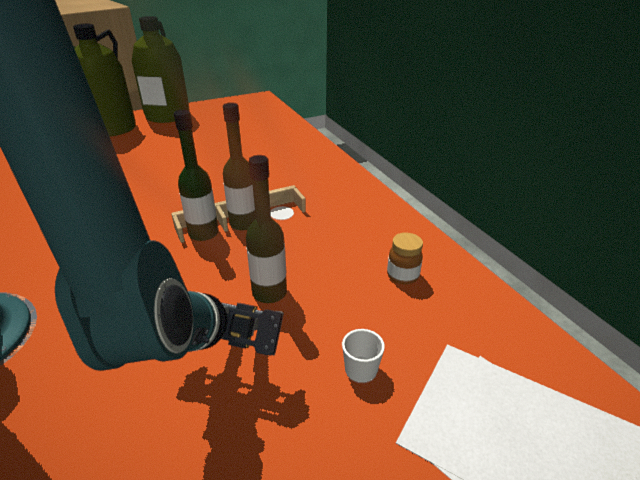

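Request:
{"api": "send_rows", "payload": {
  "steps": [
    [[0.0085,0,0.0085],[0,0,0],33],
    [[0.0085,0,0.0085],[0,0,0],33],
    [[0.0085,0,0.0085],[0,0,0],33],
    [[0.0085,0,0.0085],[0,0,0],33],
    [[0.0085,0,0.0085],[0,0,0],33]
  ]
}}

```text
time: 3.65
tcp_pos: [0.4876, -0.1593, 0.0282]
tcp_rot: [179.8, -45.0, 48.2]
contact_force: [-1.2, 0.6, 0.1]
opening: 0.332
grip_force: 0.0
```

Request:
{"api": "send_rows", "payload": {
  "steps": [
    [[0.004,0,0.004],[0,0,0],33],
    [[0.004,0,0.004],[0,0,0],33],
    [[0.004,0,0.004],[0,0,0],33],
    [[0.004,0,0.004],[0,0,0],33]
  ]
}}

```text
time: 4.05
tcp_pos: [0.5009, -0.1449, 0.0266]
tcp_rot: [179.9, -44.8, 47.9]
contact_force: [-7.9, -6.8, 6.8]
opening: 0.328
grip_force: 4.8
```

Run:
```python
from h import *
s=observe();print(s['tcp_pos'],s['joint_pos'],s['contact_force'])
w=camera('wrist');c=camera('side')
cv2.imwrite('pics/j3.png',cv2.cvtColor(np.hstack([cv2.resize(x['img'],(400,300)) for x in (c,w)]),cv2.COLOR_RGB2BGR))
```

```text
[ 0.50093643 -0.14493272  0.02658926] [ 44.26682768  39.11208994  -6.79474599 123.43548646 -73.51268315
  42.58860503  63.94950408] [-7.87999948 -6.79153393  6.8233878 ]
```

View pics/j3.png

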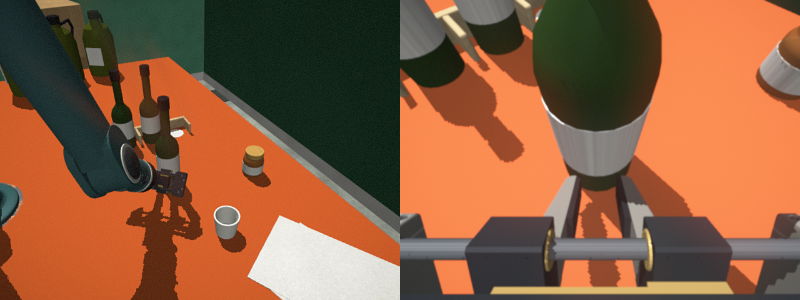

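The bottle is in contact, centred between the fingers and upright, at about 10 N. I keep pushing.

Request:
{"api": "send_rows", "payload": {
  "steps": [
    [[0.005,0,0.005],[0,0,0],33],
    [[0.005,0,0.005],[0,0,0],33],
    [[0.005,0,0.005],[0,0,0],33],
    [[0.005,0,0.005],[0,0,0],33],
    [[0.005,0,0.005],[0,0,0],33]
  ]
}}

```text
time: 4.65
tcp_pos: [0.5249, -0.1194, 0.0264]
tcp_rot: [179.8, -44.8, 47.9]
contact_force: [-5.9, -6.5, 6.0]
opening: 0.327
grip_force: 4.4
```

```bash
cat >> h.py <<'E'
def st():
    s=observe();print(s['tcp_pos'].round(4) if hasattr(s['tcp_pos'],'round') else s['tcp_pos'],np.round(s['joint_pos'],1),np.round(s['tcp_rot'],1))
def axis():
    # bottle foot-label midline in the wrist view: white label mask
    w=camera('wrist');m=cv2.inRange(cv2.cvtColor(w['img'],cv2.COLOR_RGB2HSV),(0,0,110),(180,60,255))
    m[330:]=0; n,l,a,c=cv2.connectedComponentsWithStats(m)
    for i in range(1,n):
        if a[i,4]>3000: print('label',a[i])
E
python3 -c "
from h import *
st();axis()"
```

```text
[ 0.5249 -0.1194  0.0264] [ 46.6  40.1 -14.7 122.8 -73.6  36.8  61.4] [179.8 -44.8  47.9]
label [  51    0  113   68 5454]
label [ 227  154  174  128 9233]
```

Request:
{"api": "send_rows", "payload": {
  "steps": [
    [[0.005,0,0.005],[0,0,0],33],
    [[0.005,0,0.005],[0,0,0],33],
    [[0.005,0,0.005],[0,0,0],33],
    [[0.005,0,0.005],[0,0,0],33],
    [[0.005,0,0.005],[0,0,0],33]
  ]
}}

```text
time: 5.2
tcp_pos: [0.5487, -0.0931, 0.0263]
tcp_rot: [179.8, -44.8, 47.9]
contact_force: [-5.7, -7.5, 6.7]
opening: 0.328
grip_force: 4.6
```

Request:
{"api": "send_rows", "payload": {
  "steps": [
    [[0.005,0,0.005],[0,0,0],33],
    [[0.005,0,0.005],[0,0,0],33],
    [[0.005,0,0.005],[0,0,0],33],
    [[0.005,0,0.005],[0,0,0],33],
    [[0.005,0,0.005],[0,0,0],33]
  ]
}}

```text
time: 5.7
tcp_pos: [0.5724, -0.0669, 0.0262]
tcp_rot: [179.8, -44.8, 47.9]
contact_force: [-6.0, -7.2, 7.3]
opening: 0.33
grip_force: 4.8
```

```bash
python3 -c "
from h import *
st();axis()"
```

```text
[ 0.5724 -0.0669  0.0262] [ 48.4  43.2 -27.1 120.9 -73.6  26.4  56.7] [179.8 -44.8  47.9]
label [    0    13   150   127 12197]
label [ 227  155  174  127 9267]
```

Request:
{"api": "send_rows", "payload": {
  "steps": [
    [[0.005,0,0.005],[0,0,0],33],
    [[0.005,0,0.005],[0,0,0],33],
    [[0.005,0,0.005],[0,0,0],33],
    [[0.005,0,0.005],[0,0,0],33],
    [[0.005,0,0.005],[0,0,0],33]
  ]
}}

```text
time: 6.25
tcp_pos: [0.5961, -0.0404, 0.0261]
tcp_rot: [179.9, -44.8, 47.9]
contact_force: [-6.7, -6.6, 6.4]
opening: 0.327
grip_force: 4.7
```

Request:
{"api": "send_rows", "payload": {
  "steps": [
    [[0.005,0.0026,0.005],[2.97,0,-2.97],33],
    [[0.005,0.0026,0.005],[2.97,0,-2.97],33],
    [[0.005,0.0026,0.005],[2.97,0,-2.97],33]
  ]
}}

```text
time: 6.55
tcp_pos: [0.615, -0.0284, 0.0256]
tcp_rot: [179.9, -44.7, 60.6]
contact_force: [-2.2, -5.0, 1.6]
opening: 0.328
grip_force: 2.8
```

```bash
python3 -c "
from h import *
st();axis()"
```

```text
[ 0.615  -0.0284  0.0256] [ 39.4  45.6 -23.1 111.3 -57.2  34.2  44.9] [179.9 -44.7  60.6]
label [    0     4   167   181 14740]
label [ 228  153  174  128 9351]
```

Request:
{"api": "send_rows", "payload": {
  "steps": [
    [[0.005,0.0026,0.005],[2.97,0,-2.97],33],
    [[0.005,0.0026,0.005],[2.97,0,-2.97],33],
    [[0.005,0.0026,0.005],[2.97,0,-2.97],33],
    [[0.005,0.0026,0.005],[2.97,0,-2.97],33]
  ]
}}

```text
time: 7.0
tcp_pos: [0.6362, -0.0063, 0.0258]
tcp_rot: [179.9, -44.8, 77.4]
contact_force: [-0.5, -5.2, 0.7]
opening: 0.334
grip_force: 2.4
```

Request:
{"api": "send_rows", "payload": {
  "steps": [
    [[0.005,0.0026,0.005],[2.97,0,-2.97],33],
    [[0.005,0.0026,0.005],[2.97,0,-2.97],33],
    [[0.005,0.0026,0.005],[2.97,0,-2.97],33]
  ]
}}

```text
time: 7.3
tcp_pos: [0.6474, 0.0136, 0.0258]
tcp_rot: [179.9, -44.8, 90.0]
contact_force: [0.4, -4.4, -0.1]
opening: 0.331
grip_force: 2.3
```

Run:
```python
from h import *
import pickle
st();axis()
a=camera('scene');w=camera('wrist');pickle.dump(a,open('scene3.pkl','wb'))
cv2.imwrite('pics/j4.png',cv2.cvtColor(np.vstack([np.hstack([cv2.resize(a['img'][120:270,330:530],(400,300),interpolation=2),cv2.resize(w['img'],(400,300))])]),cv2.COLOR_RGB2BGR))
```

```text
[0.6474 0.0136 0.0258] [ 27.6  51.9 -17.1  92.2 -36.2  56.5  40.8] [179.9 -44.8  90. ]
label [    0     0   220   160 14111]
label [   0   55   75  103 4473]
label [ 227  151  175  130 9327]
```

View pics/j4.png

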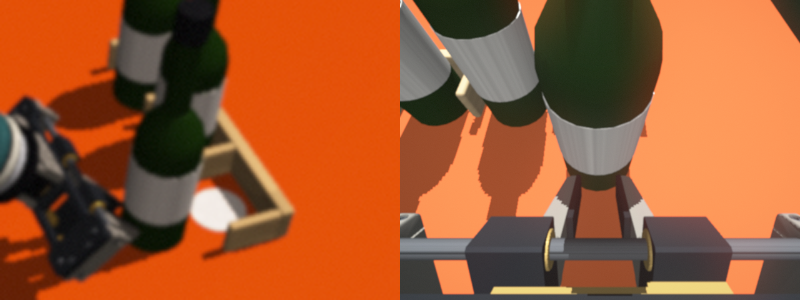

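The bottle stands just in front of the bay (scene about (409,230)), upright and centred in the fork. I check its lateral position against the bay's centre line.

Run:
```python
from h import *
import pickle
c=pickle.load(open('scene3.pkl','rb'))
m=cv2.inRange(cv2.cvtColor(c['img'],cv2.COLOR_RGB2HSV),(0,0,90),(180,70,255)); m[:190]=0;m[250:]=0;m[:,:385]=0;m[:,440:]=0
for v in(200,205,210,215,220):
    print(v,np.where(m[v])[0][[0,-1]] if m[v].any() else None, [np.where(np.diff(np.r_[0,m[v]>0,0].astype(int)))[0].tolist()])
E=np.array(c['extrinsics']);o=-E[:3,:3].T@E[:3,3]
for u in(407,409,411):
    r=ray(c,u,228,.02);print(u,r[:2],[ (o+(r-o)*((y-o[1])/(r[1]-o[1])))[:1] for y in(.045,.05,.055)])
print(proj(c,[.649,.05,.02]),proj(c,[.649,.05,.1]))
```

```text
200 None [[]]
205 [428 430] [[428, 431]]
210 [400 427] [[400, 401, 402, 428]]
215 [400 439] [[400, 427, 432, 440]]
220 [398 439] [[398, 440]]
407 [0.64828692 0.05183382] [array([0.65874836]), array([0.65109419]), array([0.64344003])]
409 [0.64966882 0.0556489 ] [array([0.66578241]), array([0.65821656]), array([0.65065071])]
411 [0.65105063 0.05946373] [array([0.67268599]), array([0.66520682]), array([0.65772764])]
(np.float64(406.33333318129735), np.float64(228.48016653486474)) (np.float64(411.2338447831797), np.float64(201.02636130601167))
```

Request:
{"api": "send_rows", "payload": {
  "steps": [
    [[0.005,0.0003,0.005],[0,0,0],33],
    [[0.005,0.0003,0.005],[0,0,0],33],
    [[0.005,0.0003,0.005],[0,0,0],33],
    [[0.005,0.0003,0.005],[0,0,0],33],
    [[0.005,0.0003,0.005],[0,0,0],33]
  ]
}}

```text
time: 7.95
tcp_pos: [0.6476, 0.0508, 0.0262]
tcp_rot: [-179.9, -44.9, 89.8]
contact_force: [-0.1, -4.2, -0.5]
opening: 0.328
grip_force: 2.2
```

Request:
{"api": "send_rows", "payload": {
  "steps": [
    [[0.004,0,0.004],[0,0,0],33],
    [[0.004,0,0.004],[0,0,0],33],
    [[0.004,0,0.004],[0,0,0],33],
    [[0.004,0,0.004],[0,0,0],33]
  ]
}}

```text
time: 8.35
tcp_pos: [0.648, 0.0746, 0.0264]
tcp_rot: [-180.0, -45.0, 90.0]
contact_force: [-1.0, -3.4, -0.4]
opening: 0.329
grip_force: 2.0
```

Request:
{"api": "send_rows", "payload": {
  "steps": [
    [[0.003,0,0.003],[0,0,0],33],
    [[0.003,0,0.003],[0,0,0],33]
  ]
}}

```text
time: 8.55
tcp_pos: [0.6481, 0.0831, 0.0265]
tcp_rot: [-180.0, -45.0, 90.0]
contact_force: [-0.0, -3.9, -1.4]
opening: 0.328
grip_force: 2.0
```

Request:
{"api": "send_rows", "payload": {
  "steps": [
    [[0.002,0,0.002],[0,0,0],33],
    [[0.002,0,0.002],[0,0,0],33]
  ]
}}

```text
time: 8.75
tcp_pos: [0.6481, 0.0884, 0.0265]
tcp_rot: [-180.0, -45.0, 90.0]
contact_force: [-0.0, -3.7, -0.7]
opening: 0.331
grip_force: 2.0
```

Request:
{"api": "send_rows", "payload": {
  "steps": [
    [[0.0015,0,0.0015],[0,0,0],33]
  ]
}}

```text
time: 8.85
tcp_pos: [0.6481, 0.0906, 0.0266]
tcp_rot: [-180.0, -45.0, 90.0]
contact_force: [0.6, -4.4, -1.9]
opening: 0.324
grip_force: 2.0
```

Run:
```python
from h import *
st();axis()
a=camera('scene');w=camera('wrist')
cv2.imwrite('pics/j5.png',cv2.cvtColor(np.hstack([cv2.resize(a['img'][120:270,350:550],(400,300),interpolation=2),cv2.resize(w['img'],(400,300))]),cv2.COLOR_RGB2BGR))
```

```text
[0.6481 0.0906 0.0266] [ 23.2  51.1 -19.5  95.1 -38.8  51.1  38.5] [-180.  -45.   90.]
label [    0    94   406   187 27254]
```

View pics/j5.png

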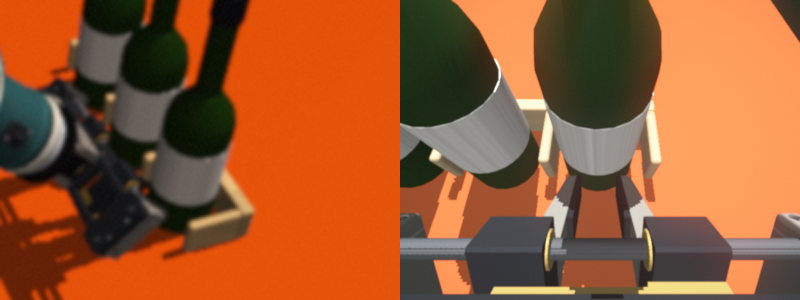

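The bottle is in the bay between the dividers and there's no rail contact yet. I nudge it on.

Request:
{"api": "send_rows", "payload": {
  "steps": [
    [[0.001,0,0.001],[0,0,0],33],
    [[0.001,0,0.001],[0,0,0],33]
  ]
}}

```text
time: 9.2
tcp_pos: [0.6482, 0.093, 0.0265]
tcp_rot: [-180.0, -45.0, 90.0]
contact_force: [-0.7, -3.9, -1.2]
opening: 0.329
grip_force: 2.0
```

Request:
{"api": "send_rows", "payload": {
  "steps": [
    [[0.001,0,0.001],[0,0,0],33],
    [[0.001,0,0.001],[0,0,0],33]
  ]
}}

```text
time: 9.4
tcp_pos: [0.6485, 0.0945, 0.0262]
tcp_rot: [179.9, -44.9, 90.0]
contact_force: [-1.5, -10.4, 1.3]
opening: 0.33
grip_force: 4.6
```

The force jumped to 10 N, so the bottle is against the rear rail. I retreat straight back.

Request:
{"api": "send_rows", "payload": {
  "steps": [
    [[-0.003,0,-0.003],[0,0,0],33],
    [[-0.008,0,-0.008],[0,0,0],33],
    [[-0.015,0,-0.015],[0,0,0],33],
    [[-0.02,0,-0.02],[0,0,0],33],
    [[-0.02,0,-0.02],[0,0,0],33]
  ]
}}

```text
time: 9.9
tcp_pos: [0.6481, 0.0009, 0.0268]
tcp_rot: [-180.0, -45.0, 90.0]
contact_force: [-0.0, -0.5, -0.9]
opening: 0.331
grip_force: 0.0
```

Request:
{"api": "send_rows", "payload": {
  "steps": [
    [[-0.015,0,-0.015],[0,0,0],33],
    [[0,0,0],[0,0,0],33],
    [[0,0,0],[0,0,0],33]
  ]
}}

```text
time: 10.2
tcp_pos: [0.6481, -0.0181, 0.0268]
tcp_rot: [-180.0, -45.1, 90.0]
contact_force: [0.8, 0.4, 0.2]
opening: 0.33
grip_force: 0.0
```

Run:
```python
from h import *
st()
a=camera('scene');w=camera('side')
cv2.imwrite('pics/j6.png',cv2.cvtColor(np.hstack([cv2.resize(a['img'][120:270,350:550],(400,300),interpolation=2),cv2.resize(w['img'],(400,300))]),cv2.COLOR_RGB2BGR))
```

```text
[ 0.6481 -0.0181  0.0268] [ 29.4  52.6 -16.2  90.2 -35.1  59.3  41.6] [-180.   -45.1   90. ]
```

View pics/j6.png

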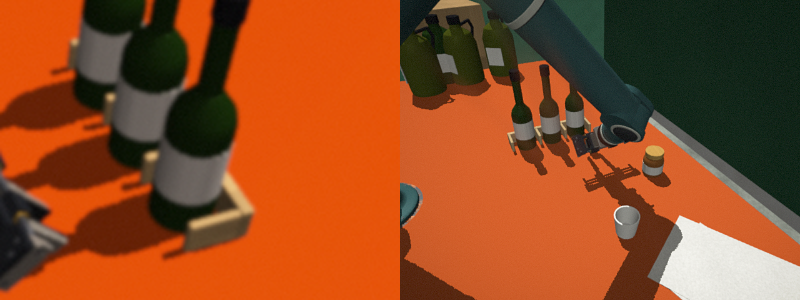

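The bottle stands upright, home against the rear rail. The neighbours, jar and cup are where they were.

```bash
python3 -c "
from rig import job_done
print(job_done())"
```

```text
the job is handed in; nothing more can be done
None
```

I pushed the bottle upright into the empty bay until it met the rear rail (force rose to about 10 N), then backed off and handed the job in; the last pictures show the other bottles, jar and cup in place, but the hand-in returned no verdict.

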